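# Leak-check a gas refill cartridge and press it onto the fuming wand's tilted filler nipple

### The job

Take the gas refill cartridge out of its stand and hold it upright close in front of the leak sniffer's nozzle, turning it so that first its long-slot side (the one under the tab), then its two-hole side, then its three-slit side squarely faces the nozzle, with a pause of about a second at each. Then press the cartridge's mouth squarely onto the tilted filler nipple of the fuming wand's cradle until both catches snap in over its flange, push on down to the bottom against the nipple's spring, and finish while still gripping the cartridge and holding it pressed right down there. Leave the other things on the drawer top where they are.

Things in the scene. Friction and masses are not known exactly. Their poses are not given: they have to be found in the camera images.
- cartridge: Loose gas refill cartridge, 0.11-0.22 kg, upright in its stand at first. Origin: centre of its open mouth (lower end); +z up its axis. Brass skirt 23 mm across, bore 16 mm wide, 10 mm deep (0-10 mm); cone to a flange 33 mm across, flat top at 24 mm; neck 19 mm across (24-42 mm); square body 30 x 30 mm (42-114 mm). 3 mm black tab on top over the +x side; grip 60 N.
- cart_grip (a point): Point on the cartridge's axis 97 mm above its origin, in its square part; gripped here across two parallel flat sides (either pair) the fingers leave the side marks free.
- cart_marks (a point): Point on the cartridge's axis 56 mm above its origin, level with the middle of the side marks: +x side (under the tab) one long upright slot; +y side two round holes one over the other; -x side three level slits; -y side plain. Seen from above: slot, holes, slits counter-clockwise.
- stand: Fixed black block, 70 x 70 x 26 mm, with a round hole 38 mm across and 20 mm deep in the middle in which the cartridge stands (its mouth on the hole's floor, 6 mm above the block's underside; lift it by more than 20 mm to clear it). Origin: centre of the underside.
- sniffer: Fixed leak sniffer: base 80 x 75 x 20 mm, upright housing 50 x 60 mm, 176 mm tall. Origin: centre of the underside. Its level nozzle points to its -x, 10 mm across, ending 66 mm ahead of the origin and 150 mm above it.
- nozzle_tip (a point): End of the nozzle, axes as the sniffer's: the cartridge is shown ahead of it, to its -x. A side faces the nozzle when the cartridge is upright and gripped, that side square to the nozzle (15 degrees), the tip level with the mark (within 15 mm up, down or sideways) and 15 to 65 mm off the side; 40 mm is good.
- cradle: Fixed cradle of the fuming wand: base 120 x 100 x 30 mm (from 50 mm behind to 70 mm ahead of the origin along x), black wand 32 mm thick lying along +x to 180 mm. Origin: centre of the underside.
- filler: Sloped grey block on the cradle. Origin: centre of its sloped top face (56 x 80 mm), 70 mm above the cradle's underside, 10 mm to its -x. +z: the nipple's axis, square to the face, leaning 26 degrees from vertical to the cradle's -x. The brass nipple, 11 mm across, tapered, stands 26 mm out on it. Cartridge z must lie along this z; its turn about it is free.
- nipple_end (a point): Centre of the nipple's free end, fixed to the moving nipple, 26 mm over the sloped face at rest. Height of the cartridge's mouth over the face: 26 mm at the nipple's end, 16 mm when the bore's bottom meets the nipple, about 11 to 9 mm while the catches snap in, 0 at the bottom.
- nipple (a joint): How far the nipple is pushed in, m: 0 out, 0.016 with the cartridge's mouth on the face. Spring 2 N at the start, 13 N fully in. Let go after the snap, the catches keep the cartridge at about 0.008 only.
- catch_left (a joint): Sprung steel catch on the +y side of the nipple (filler frame), nose 35 mm above the face and 12 mm from the axis; joint 0 at rest, in m outward. The flange pushes it about 4.5 mm out and it snaps back over the flange. Pressing past both takes under 10 N in all; then they pull the flange in.
- catch_right (a joint): The same catch on the -y side.
- magnifier: Magnifier lying flat, round 94 mm lens, walnut handle, 205 mm long; origin under the lens, handle to -x.
- dropper: Cobalt glass dropper bottle, 34 mm across, 92 mm tall, upright; origin under its centre.
- mirror: Telescoping inspection mirror lying along x, 250 mm long, 18 mm thick; origin under its middle.
- lens_cap: Black lens cap, disc 66 mm across, 10 mm thick; origin under its centre.
- tape_roll: Clear tape roll lying flat, 64 mm across, 22 mm high; origin under its centre.
- powder_jar: Powder jar, 52 mm across, 55 mm tall, upright; origin under its centre.
Not all that is in view belongs to the job. Leave any turquoise look-alike of the cartridge alone.

How it is judged:
By the outcome, as a careful person would: the job done as asked, in the order asked, and still so for the second after the job is handed in, while the arm keeps its last pose, push and grip.
It also fails if it takes over 58 s, if anything falls off the work surface, if the arm or the gripper's body presses on something with over 40 N, if the wrist force passes 120 N, or if a joint passes its speed limit or range.

### The arm

A 6-joint arm with a two-finger parallel gripper is mounted at the origin on the work surface. World frame = base frame: x ahead of the robot, y to its left, z up, the work surface at z = 0. Lengths are in m, angles in rad, forces in N, time in s.
With the tool pointing down it reaches from about 0.35 to 0.975 m from the base axis. Payload 4.9 kg.
Tool frame: the origin (TCP) lies midway between the tips of the shut fingers; the grasp point (between the pads) lies 19 mm behind it; z points along the fingers, y is the line along which they close (so a half turn about z gives the same grasp; the last joint's range is limited). The gripper opens to 85 mm and grips with 20 to 120 N. Pads are 22 mm wide; open, the fingers measure 114 mm over their backs; the gripper's body (76 mm by 85 mm) begins 54 mm behind the grasp point. The pads swing forward as they close: fully open they stand 13 mm farther back than shut.
Start: joints at [1.029, 0.053, 1.613, -0, 1.476, -0.119], TCP at [0.256, 0.57, 0.231] pointing down, gripper open.
Joint ranges: [-3.01, 3.01], [-1.01, 2.22], [0.06, 2.58], [-1.02, 4.17], [0.09, 2.62], [-3.14, 3.14]. Speed limits (rad/s): [2.57, 2.57, 3.14, 3.14, 3.14, 3.14].

### API

Orientations are given as a rotation vector (axis times angle).
In Python, from station import ctrl, optics, job gives the robot as it stands.
- The arm moves only by the shell command python3 -m jog 'ROWS' [OPENING] [FORCE]. ROWS is JSON, a list of rows, each a list of 2 entries, a list of its own where there are three numbers: the shift along the tool's x, y, z in m, then the turn, a rotation vector about the tool's x, y, z in rad. A call has 1 to 5 rows; each row is the pose to reach, as a shift and turn from the pose commanded when the call began, along the tool's axes at that moment; what a row does not reach only later rows make up. A row lasts 1/10 s, in which the tool goes at most 50 mm and 8.59 degrees, less where a joint would pass 70% of its speed; a pose out of reach is approached as far as the arm can. A call with a gripper value outside its range is refused whole. OPENING is the opening, from 0 (shut) to 1 (fully open), set as the call begins (- or left out, the last holds). The fingers move at their own pace and stop on an object; FORCE is the grip in N (left out, the last holds). Time passes only in rows, so rows that repeat a pose let the fingers close. It gives the time, the measured TCP pose, the force, the opening and the grip force at its end, in the units of the state.
- ctrl.get_obs(): the state, without advancing time (a new reading comes with each control period).
- optics.get_image(name): name is "scene" or "top"; returns a dict with "image" (420x560x3 uint8, blue, green, red), "fx", "fy", "cx", "cy" (pixels), "D" ([k1, k2, p1, p2, k3] as OpenCV has them; the pictures are not rectified), "rvec" (rotation vector, rad) and "tvec" (3), from world to camera coordinates, as OpenCV has them. Camera axes: x right, y down, z forward; pixel columns grow to the right and rows downward; lengths in m; the calibration is good to about 2 mm. A picture is of the moment at which its call begins. There is no depth.
- job.finish_job(): hands the job in; it is judged then, once.
The state is a dict: "t": time; "q": joint angles; "dq": joint speeds; "effort": joint torques, N m; "tool_pos": TCP position; "tool_rot": TCP orientation; "contact_force": force on the tool from outside, world axes, zero at the start; "wrist_torque": the same for the moment, N m; "opening": finger opening in m; "grip_force": force on a finger pad.
Only numpy, scipy, OpenCV 4.12 (cv2) and the standard library are available. Lean on these libraries where they do the work, as an engineer would, in place of code of your own. Each camera call takes 0.05 s, during which the arm holds its last target. There are 200 camera calls.

## Working session

There is one attempt and no reset: what is moved stays moved. The work goes in short steps, Python scripts to look and compute and a shell command to move; the robot and the scene stay as the last step left them, time stands still between calls to the robot, and variables do not carry over. Pictures are saved under pics/ and viewed, at most 10 in all, crops included, and the job is handed in when it is done.

```bash
mkdir -p pics; ls
cat > h.py <<'E'
import numpy as np, cv2
from station import ctrl, optics, job
from scipy.spatial.transform import Rotation as R
def cam(n):
    c=optics.get_image(n); c['K']=np.array([[c['fx'],0,c['cx']],[0,c['fy'],c['cy']],[0,0,1.]]); c['D']=np.array(c['D'],float)
    c['R']=cv2.Rodrigues(np.array(c['rvec'],float))[0]; c['t']=np.array(c['tvec'],float); c['C']=-c['R'].T@c['t']; return c
def ray(c,uv):
    p=cv2.undistortPoints(np.array([[uv]],float),c['K'],c['D'])[0,0]; d=c['R'].T@np.array([*p,1]); return c['C'],d/np.linalg.norm(d)
def onz(c,uv,z):
    o,d=ray(c,uv); return o+d*(z-o[2])/d[2]
def proj(c,P): return cv2.projectPoints(np.atleast_2d(np.array(P,float)),np.array(c['rvec'],float),c['t'],c['K'],c['D'])[0][:,0]
def tri(c1,u1,c2,u2):
    o1,d1=ray(c1,u1);o2,d2=ray(c2,u2)
    s=np.linalg.lstsq(np.c_[d1,-d2],o2-o1,rcond=None)[0]; a=o1+s[0]*d1;b=o2+s[1]*d2
    return (a+b)/2,np.linalg.norm(a-b)
E
python3 - <<'E'
from h import *
for n in('scene','top'):
    c=cam(n); cv2.imwrite(f'pics/{n}0.png',cv2.resize(c['image'],(784,588),interpolation=3)); print(n,c['C'],c['R'][2],c['fx'])
o=ctrl.get_obs(); print(o)
E
```

```text
pics
scene [1.06826693 0.60092253 0.94775705] [-0.48891867 -0.53595234 -0.68826857] 437.40690786513125
top [ 0.23266705 -0.02647257  1.34937365] [ 0.20269244 -0.01900056 -0.9790581 ] 436.36365165005327
{'t': 0.1, 'q': array([ 1.02903324e+00,  5.33063630e-02,  1.61414374e+00,  1.25484845e-05,
        1.47598444e+00, -1.18969661e-01]), 'dq': array([-0.00058967, -0.00172257, -0.00249737,  0.00208676, -0.00118735,
       -0.00104799]), 'effort': array([-1.88945532e-04, -3.94907928e+01, -3.71362674e+01, -1.45358135e-04,
        3.94384697e-03,  3.49352649e-05]), 'tool_pos': array([0.25613526, 0.56949847, 0.23018406]), 'tool_rot': array([-6.59060693e-01, -3.07105974e+00,  2.72989511e-03]), 'contact_force': array([ 0.22355491, -0.7600495 ,  0.16261722]), 'wrist_torque': array([ 0.01575221,  0.00029426, -0.00400561]), 'grip_force': 0.0, 'opening': 0.08534514148699815}
```

View pics/scene0.png

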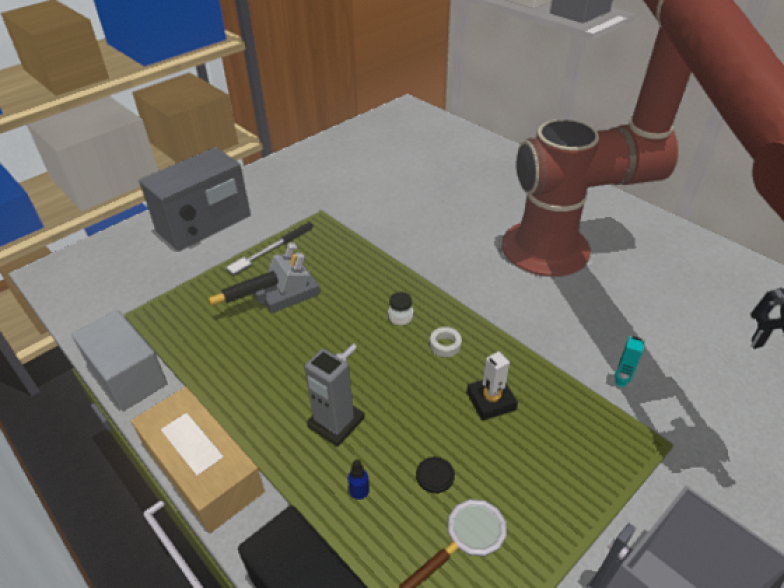

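View pics/top0.png

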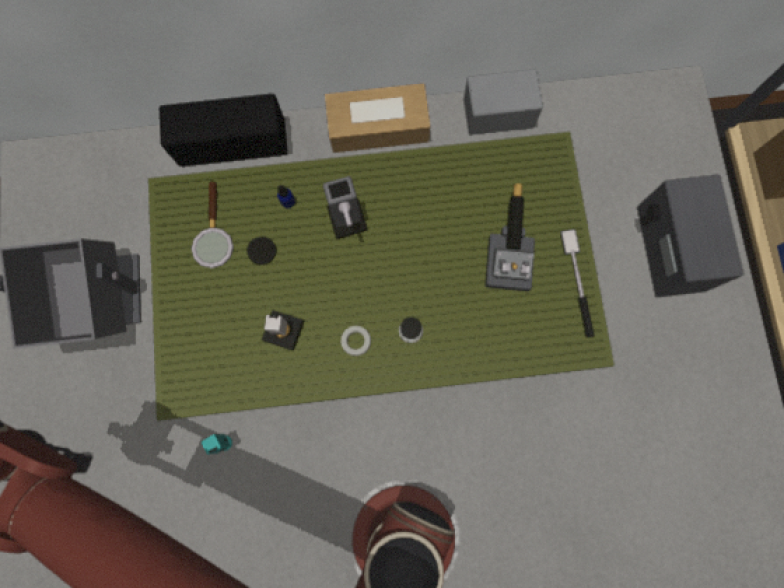

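The white cartridge is at about (496,373) in the scene view and (275,325) in the top view, standing in its black block. The sniffer is at (335,390) scene / (345,210) top, and the cradle at (288,280) scene / (512,262) top. Candidates for the cartridge: the white body in the black stand at (496,373), the turquoise look-alike lying or standing off the mat at (628,360), and the white-bodied powder jar at (400,310). I choose the white one in the stand and check it in crops.

```bash
cat >> h.py <<'E'
def crop(im,u,v,w,h,s):
    x0,y0=int(u-w/2),int(v-h/2); p=cv2.resize(im[y0:y0+h,x0:x0+w],(w*s,h*s),interpolation=cv2.INTER_CUBIC)
    for k in range(w):
        if (x0+k)%10==0: cv2.line(p,(k*s+s//2,0),(k*s+s//2,6),(0,0,255),1); cv2.putText(p,str(x0+k),(k*s-6,16),0,.35,(0,0,255),1)
    for k in range(h):
        if (y0+k)%10==0: cv2.line(p,(0,k*s+s//2),(6,k*s+s//2),(0,0,255),1); cv2.putText(p,str(y0+k),(8,k*s+s//2+4),0,.35,(0,0,255),1)
    return p
E
python3 - <<'E'
from h import *
s=cam('scene');t=cam('top')
a=s['image'];b=t['image']
g=lambda im,u,v:crop(im,u,v,66,75,4)
cv2.imwrite('pics/c1.png',np.vstack([np.hstack([g(a,354,270),g(a,205,195),g(a,240,275)]),np.hstack([g(b,200,233),g(b,365,180),g(b,246,150)])]))
E
```

```text
(no output)
```

View pics/c1.png

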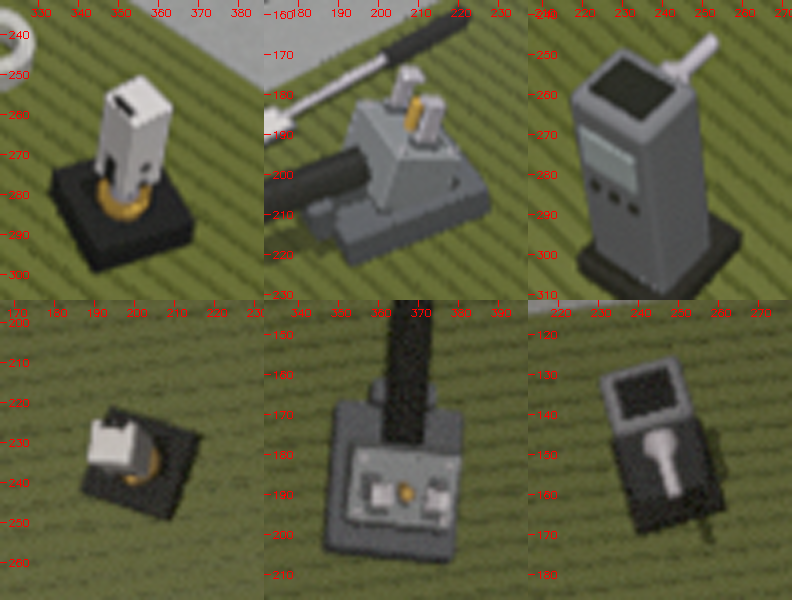

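The white body carries the tab and slot on the left face and the holes on the right face in the scene view, top centre about (356,256) scene and (195,230) top, so it is the right one. The nipple end is about (209,180) scene / (367,189) top, and the nozzle tip about (254,243) scene / (248,168) top.

Run:
```python
from h import *
np.set_printoptions(precision=4,suppress=True)
s=cam('scene');t=cam('top')
f=lambda z,ps:np.array([onz(t,p,z) for p in ps])
def edges(P):
    print(P[:,:2].round(3).tolist(),'c',P.mean(0)[:2],'len',np.linalg.norm(np.roll(P,-1,0)-P,axis=1),'yaw',np.degrees(np.arctan2(*(np.roll(P,-1,0)-P).T[[1,0]])))
print('cart'); edges(f(.12,[(189.2,224.6),(200,224),(201,235),(190,236.6)]))
print('tri',tri(s,(356,256),t,(195.2,230.2)))
b=t['image'];hsv=cv2.cvtColor(b,cv2.COLOR_BGR2HSV)
m=((hsv[...,2]>165)&(hsv[...,1]<50)).astype(np.uint8);m[:, :180]=0;m[:,215:]=0;m[:215]=0;m[250:]=0
c=max(cv2.findContours(m,0,2)[0],key=cv2.contourArea);print('white',cv2.minAreaRect(c))
m=((hsv[...,2]<60)).astype(np.uint8);m[:, :180]=0;m[:,225:]=0;m[:215]=0;m[255:]=0
c=max(cv2.findContours(m,0,2)[0],key=cv2.contourArea);r=cv2.minAreaRect(c);print('stand',r);
print('stand clicks');edges(f(.026,[(193.5,222),(216,228.5),(209,250),(187,243)]))
print('cradle');edges(f(.03,[(349.5,166.5),(381,169.5),(378.5,207),(347,204.5)]))
print('nip',tri(s,(209.6,180),t,(367,189)))
print('tip',tri(s,(254,243.5),t,(248.5,167.5)), onz(t,(248.5,167.5),.15))
print('sniff top');edges(f(.176,[(231.5,135.5),(251.5,131),(255.5,147),(236,152.5)]))
print('sniff base front z.02',f(.02,[(243,175.5),(264.5,170)]))
```

```text
cart
[[0.48, 0.229], [0.478, 0.198], [0.446, 0.197], [0.445, 0.229]] c [0.4619 0.2131] len [0.0309 0.0321 0.0315 0.0349] yaw [ -93.522  -179.3112   91.6488   -0.3737]
tri (array([0.4586, 0.2117, 0.1311]), np.float64(0.0027417566300799844))
white ((194.30770874023438, 230.0384979248047), (9.798744201660156, 9.178569793701172), 7.125016689300537)
stand ((202.0, 235.50001525878906), (24.349536895751953, 23.084625244140625), 18.43494987487793)
stand clicks
[[0.505, 0.234], [0.477, 0.167], [0.413, 0.194], [0.442, 0.259]] c [0.4593 0.2136] len [0.073  0.069  0.0713 0.0673] yaw [-112.9048  157.1766   65.762   -21.3689]
cradle
[[0.624, -0.268], [0.602, -0.365], [0.484, -0.338], [0.503, -0.243]] c [ 0.5533 -0.3036] len [0.0992 0.1214 0.0973 0.1232] yaw [-102.4982  167.1252   78.5713  -11.9944]
nip (array([ 0.5255, -0.2941,  0.1134]), np.float64(0.0010721214571683397))
tip (array([0.6217, 0.0352, 0.1603]), np.float64(0.015564862606489044)) [0.6195 0.0414 0.15  ]
sniff top
[[0.711, 0.079], [0.718, 0.021], [0.669, 0.014], [0.659, 0.071]] c [0.6895 0.046 ] len [0.0584 0.0496 0.0573 0.0528] yaw [ -83.3215 -172.5932   99.8171    8.6765]
sniff base front z.02 [[ 0.6372  0.0687  0.02  ]
 [ 0.6471 -0.0008  0.02  ]]
```

Run:
```python
from h import *
np.set_printoptions(precision=4,suppress=True)
s=cam('scene');t=cam('top')
k=lambda p:(np.array(p)+.5)/1.4-.5
for n,a,b in [('matcorner',(670,441),(157,418)),('cap',(435,473),(262,250)),('mat corner far',(322,211),(612,367)),('tape',(446,341),(355,340)),('jar top',(400.5,301),(410.5,327)),('mag',(477,526),(212,247))]:
    print(n,tri(s,k(a),t,k(b)))
# bright/brass masks
for c,(u,v,w,h) in ((s,(200,172,30,30)),(t,(355,180,24,20))):
    i=c['image'][v:v+h,u:u+w];hs=cv2.cvtColor(i,cv2.COLOR_BGR2HSV)
    m=(hs[...,1]>110)&(hs[...,2]>110)&(hs[...,0]<28)&(hs[...,0]>8); y,x=np.nonzero(m); print('brass',sorted(zip(y+v,x+u)))
for P in ([.5255,-.2941,.0934],[.5255,-.2941,.1134]): print(proj(s,P),proj(t,P))
```

```text
matcorner (array([0.304 , 0.4944, 0.0177]), np.float64(0.00257467681482188))
cap (array([0.6489, 0.2465, 0.0177]), np.float64(0.0010853070905553518))
mat corner far (array([ 0.298 , -0.495 ,  0.0054]), np.float64(0.0022527549282201067))
tape (array([0.4191, 0.0578, 0.0257]), np.float64(0.0012397797712302323))
jar top (array([ 0.4282, -0.065 ,  0.06  ]), np.float64(0.0007138313946359552))
mag (array([0.6694, 0.3583, 0.0179]), np.float64(0.0006362680006528177))
brass [(np.int64(181), np.int64(209)), (np.int64(181), np.int64(210)), (np.int64(182), np.int64(209)), (np.int64(182), np.int64(210)), (np.int64(183), np.int64(208)), (np.int64(183), np.int64(209)), (np.int64(183), np.int64(210)), (np.int64(183), np.int64(211)), (np.int64(184), np.int64(208)), (np.int64(184), np.int64(209)), (np.int64(184), np.int64(210)), (np.int64(184), np.int64(211)), (np.int64(185), np.int64(208)), (np.int64(185), np.int64(209)), (np.int64(185), np.int64(210)), (np.int64(186), np.int64(208)), (np.int64(186), np.int64(209)), (np.int64(186), np.int64(210)), (np.int64(187), np.int64(207)), (np.int64(187), np.int64(208)), (np.int64(187), np.int64(209)), (np.int64(188), np.int64(207)), (np.int64(188), np.int64(208)), (np.int64(188), np.int64(209))]
brass [(np.int64(188), np.int64(367)), (np.int64(189), np.int64(366)), (np.int64(189), np.int64(367)), (np.int64(189), np.int64(368)), (np.int64(190), np.int64(366)), (np.int64(190), np.int64(367)), (np.int64(190), np.int64(368)), (np.int64(191), np.int64(367)), (np.int64(191), np.int64(368))]
[[210.6007 185.1357]] [[365.9033 190.5802]]
[[209.7964 180.0534]] [[367.1024 188.8756]]
```

Run:
```python
from h import *
np.set_printoptions(precision=4,suppress=True)
s=cam('scene');t=cam('top')
q=lambda x,y:((x-528)/4+213-.4,(y-300)/4+112-.4)
q2=lambda x,y:((x-528)/4+207-.4,y/4+237-.4)
T=np.array([onz(t,q(*p),.176) for p in [(597,376),(677,355),(694,410),(616,434)]]);print(T,T.mean(0))
B=np.array([onz(t,q(*p),.02) for p in [(640,534),(726,511)]]);print(B,B.mean(0),np.degrees(np.arctan2(*(B[1]-B[0])[[1,0]])))
print('tip',onz(t,q(675,494),.15),tri(s,q2(713,42),t,q(675,494)))
S=np.array([onz(s,q2(*p),.176) for p in [(572,97),(622,48),(696,85),(655,138)]]);print(S,S.mean(0))
for P in (T,S):
  e=np.roll(P,-1,0)-P; print(np.degrees(np.arctan2(e[:,1],e[:,0])),np.linalg.norm(e,axis=1))
print('cart scene top z.12',onz(s,(356,256),.12),onz(t,(194.8,230.1),.12))
a,b=onz(t,(189.2,236.6),.12),0
# mask-based cart yaw in scene: top-face edges
P=np.array([onz(s,p,.12) for p in [(347.4,255.4),(356,250.4),(363.6,256)]]);e=np.diff(P,axis=0);print(P,np.degrees(np.arctan2(e[:,1],e[:,0])),np.linalg.norm(e,axis=1))
o=ctrl.get_obs();print(R.from_rotvec(o['tool_rot']).as_matrix())
```

```text
[[0.7268 0.0819 0.176 ]
 [0.7359 0.0236 0.176 ]
 [0.693  0.0158 0.176 ]
 [0.6817 0.0725 0.176 ]] [0.7093 0.0484 0.176 ]
[[0.6558 0.0746 0.02  ]
 [0.6667 0.0048 0.02  ]] [0.6612 0.0397 0.02  ] -81.13240357545824
tip [0.6413 0.0368 0.15  ] (array([0.6369, 0.0364, 0.1621]), np.float64(0.0006940698796455877))
[[0.7307 0.0222 0.176 ]
 [0.6862 0.0128 0.176 ]
 [0.6734 0.0651 0.176 ]
 [0.7154 0.0787 0.176 ]] [0.7014 0.0447 0.176 ]
[ -81.125  -169.6389  101.3049   11.7876] [0.0591 0.0436 0.0579 0.0461]
[-168.0849  103.7962   17.9737  -74.8856] [0.0455 0.0538 0.0442 0.0586]
cart scene top z.12 [0.4494 0.2075 0.12  ] [0.4618 0.2139 0.12  ]
[[0.4631 0.1914 0.12  ]
 [0.435  0.1957 0.12  ]
 [0.4359 0.2206 0.12  ]] [171.2401  87.9374] [0.0285 0.025 ]
[[-0.9119  0.4103 -0.    ]
 [ 0.4103  0.9119 -0.    ]
 [ 0.     -0.     -1.    ]]
```

```bash
cat >> h.py <<'E'
def down(yaw): # tool pointing down, tool x at yaw deg
    c,s=np.cos(np.radians(yaw)),np.sin(np.radians(yaw)); return np.array([[c,s,0],[s,-c,0],[0,0,-1.]])
def delta(pos,Rt):
    o=ctrl.get_obs(); A=R.from_rotvec(o['tool_rot']).as_matrix()
    print('t',round(o['t'],2),'shift',(A.T@(np.array(pos)-o['tool_pos'])).round(4).tolist(),'turn',R.from_matrix(A.T@Rt).as_rotvec().round(4).tolist(),'q',o['q'].round(2),'F',o['contact_force'].round(1))
E
python3 -c "
from h import *
delta([.459,.213,.235],down(180))"
```

```text
t 0.5 shift [-0.3312, -0.2424, -0.0037] turn [-0.0, -0.0, -0.4228] q [ 1.03  0.05  1.61  0.    1.48 -0.12] F [-0.7 -0.8 -0. ]
```

```bash
python3 -m jog '[[[-0.08,-0.06,-0.004],[0,0,-0.1]],[[-0.16,-0.12,-0.004],[0,0,-0.2]],[[-0.24,-0.18,-0.004],[0,0,-0.3]],[[-0.331,-0.242,-0.004],[0,0,-0.423]],[[-0.331,-0.242,-0.004],[0,0,-0.423]]]' 1 60; python3 -c "
from h import *
delta([.459,.213,.235],down(180))"
```

```text
t: 1.0
tool_pos: [0.3795, 0.3504, 0.235]
tool_rot: [-0.004, 3.141, 0.001]
contact_force: [0.3, 0.3, 0.3]
opening: 0.0856
grip_force: 0.0
t 1.0 shift [-0.0791, -0.1376, -0.0] turn [0.0004, 0.0008, 0.0028] q [ 0.6  -0.21  1.86 -0.    1.5  -0.97] F [0.3 0.3 0.3]
```

```bash
python3 -m jog '[[[-0.03,-0.05,0],[0,0,0]],[[-0.055,-0.1,0],[0,0,0]],[[-0.079,-0.137,0],[0,0,0]],[[-0.079,-0.137,0],[0,0,0]],[[-0.079,-0.137,0],[0,0,0]]]'
python3 - <<'E'
from h import *
delta([.459,.213,.235],down(180))
s=cam('scene');t=cam('top')
g=lambda im,u,v:crop(im,u,v,100,110,4)
cv2.imwrite('pics/c2.png',np.hstack([g(s['image'],354,245),g(t['image'],200,225)]))
o=ctrl.get_obs()['tool_pos'];print(o,proj(s,o),proj(t,o))
E
```

```text
t: 1.5
tool_pos: [0.4586, 0.214, 0.2348]
tool_rot: [0.005, 3.142, 0.001]
contact_force: [-0.1, 1.0, -0.2]
opening: 0.0856
grip_force: 0.0
t 1.5 shift [-0.0004, -0.001, -0.0002] turn [0.0003, 0.0, -0.003] q [ 0.29 -0.24  1.88  0.    1.5  -1.28] F [-0.1  1.  -0.2]
[0.4575795  0.21585032 0.23471688] [[361.94447097 226.90869151]] [[184.92276824 224.71354888]]
```

View pics/c2.png

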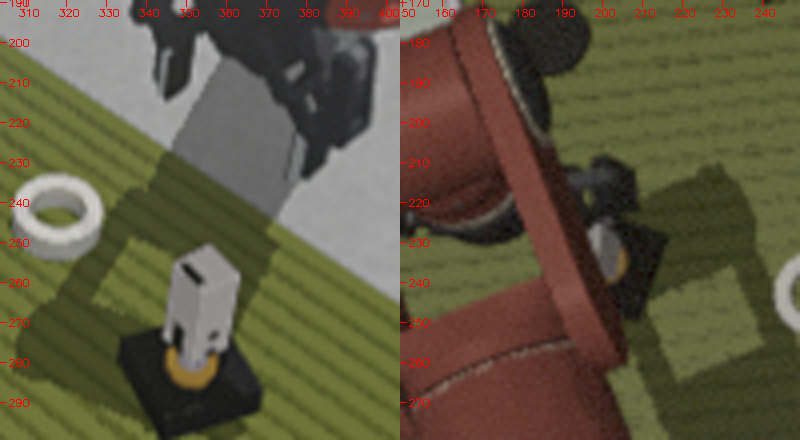

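The open fingers straddle the cartridge: tips at (344,214) and (377,235), cartridge top at (355,257) in the scene view, with slot left and holes right. Descend.

```bash
python3 -m jog '[[[0.001,-0.002,0.04],[0,0,0]],[[0.001,-0.002,0.08],[0,0,0]],[[0.001,-0.002,0.12],[0,0,0]],[[0.001,-0.002,0.147],[0,0,0]],[[0.001,-0.002,0.147],[0,0,0]]]';python3 -m jog '[[[0,0,0],[0,0,0]],[[0,0,0],[0,0,0]],[[0,0,0],[0,0,0]],[[0,0,0],[0,0,0]],[[0,0,0],[0,0,0]]]' 0 60;python3 -m jog '[[[0,0,0],[0,0,0]],[[0,0,0],[0,0,0]],[[0,0,0],[0,0,0]]]'
python3 - <<'E'
from h import *
for i in range(1):
  s=cam('scene'); o=ctrl.get_obs(); print(o['tool_pos'],o['tool_rot'],o['contact_force'],o['wrist_torque'],o['opening'],o['grip_force'])
cv2.imwrite('pics/c3.png',crop(s['image'],354,255,90,70,7))
E
```

```text
t: 2.1
tool_pos: [0.4524, 0.2137, 0.0828]
tool_rot: [0.005, -3.132, 0.004]
contact_force: [-0.8, 1.2, 0.8]
opening: 0.0857
grip_force: 0.0
t: 2.6
tool_pos: [0.4582, 0.2134, 0.09]
tool_rot: [-0.0, 3.139, 0.001]
contact_force: [-1.1, -0.7, 6.3]
opening: 0.0318
grip_force: 56.1
t: 2.9
tool_pos: [0.4583, 0.2134, 0.09]
tool_rot: [0.0, 3.139, 0.002]
contact_force: [-1.5, -0.7, 6.8]
opening: 0.0318
grip_force: 56.1
[0.45824922 0.21342832 0.09004266] [1.06618908e-04 3.13876702e+00 1.55428571e-03] [-1.40510479 -0.3929669   5.77281829] [-0.04075589  0.36503171  0.06626563] 0.0317322073991182 56.11513502080925
```

View pics/c3.png

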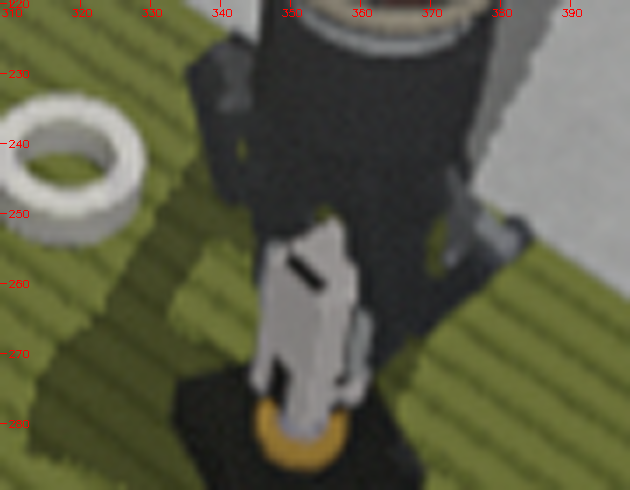

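Run:
```python
from h import *
s=cam('scene')
x,y=.458,.213
for n,P in [('tip+y outer',(x,y+.025,.09)),('tip+y inner',(x,y+.016,.09)),('tip -y in',(x,y-.016,.09)),('tip+y edge +x',(x+.011,y+.016,.09)),('top c',(x,y,.12)),('top back corner',(x-.015,y-.015,.12)),('slot mid',(x+.015,y,.062)),('skirt front mid z.026 ',(x,y,.026)),('stand corner?',(x,y,0))]: print(n,proj(s,P).round(1))
```

```text
tip+y outer [[362.  272.5]]
tip+y inner [[359.2 270.4]]
tip -y in [[349.3 263.3]]
tip+y edge +x [[356.4 272.9]]
top c [[355.5 259.1]]
top back corner [[354.7 252.6]]
slot mid [[349.3 277.1]]
skirt front mid z.026  [[351.7 282.5]]
stand corner? [[350.7 288.5]]
```

The pads hold the body, with the tab at (352,257) and the slot at (348,274) free. The tip height relative to the marks needs a check after lifting.

```bash
python3 -m jog '[[[0,0,-0.02],[0,0,0]],[[0,0,-0.05],[0,0,0]],[[0,0,-0.08],[0,0,0]],[[0,0,-0.1],[0,0,0]],[[0,0,-0.1],[0,0,0]]]';python3 -m jog '[[[0,0,0],[0,0,0]],[[0,0,0],[0,0,0]]]'
python3 - <<'E'
from h import *
s=cam('scene'); t=cam('top'); o=ctrl.get_obs(); print(o['t'],o['tool_pos'],o['tool_rot'],o['contact_force'],o['wrist_torque'],o['opening'],o['grip_force'])
p=o['tool_pos']
print(proj(s,[p,p+[0,0.016,0],p+[0,-.016,0],p+[0,0,-.078],p+[0,0,-.054],p+[0,0,.036]]))
cv2.imwrite('pics/c4.png',crop(s['image'],354,232,80,80,7))
E
```

```text
t: 3.5
tool_pos: [0.459, 0.2137, 0.1917]
tool_rot: [-0.0, 3.134, 0.003]
contact_force: [0.5, 0.7, -1.8]
opening: 0.0315
grip_force: 56.9
t: 3.7
tool_pos: [0.4558, 0.2127, 0.1855]
tool_rot: [0.0, -3.138, 0.001]
contact_force: [-0.8, 0.2, -2.1]
opening: 0.0317
grip_force: 56.9
3.8 [0.45588736 0.21275595 0.18557391] [ 1.61063994e-04 -3.13823620e+00  1.52200457e-03] [-0.67859608  1.08210826 -2.77242128] [-0.02276883  0.0069126   0.00310626] 0.03149917654909005 56.85190333038918
[[358.9481073  240.48023779]
 [364.29013724 244.07325448]
 [353.69023527 236.94429441]
 [355.43423682 261.81981729]
 [356.47934286 255.48402877]
 [360.69056254 229.85881062]]
```

View pics/c4.png

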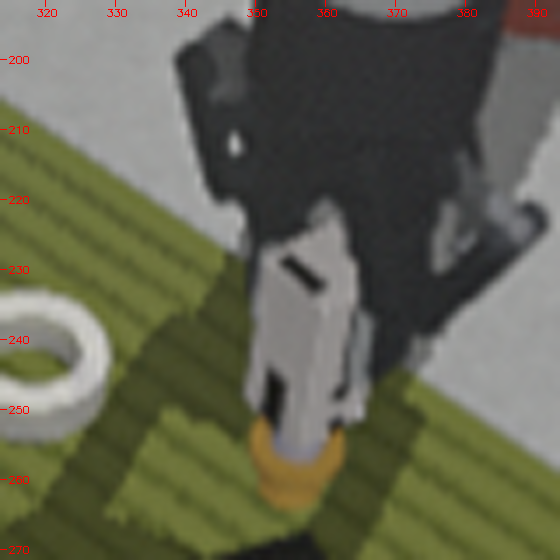

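Held well: mouth at about (355.5,262), which matches TCP 78 mm above the mouth. The pad tip at (365,245) is above the holes and the slot is free. Now to the sniffer.

```bash
python3 -m jog '[[[-0.02,-0.03,0],[0,0,-0.05]],[[-0.046,-0.068,0],[0,0,-0.1]],[[-0.072,-0.106,0],[0,0,-0.15]],[[-0.098,-0.144,0.004],[0,0,-0.175]],[[-0.116,-0.172,0.008],[0,0,-0.175]]]';python3 -c "
from h import *
delta([.585,.027,.177],down(190))"
```

```text
t: 4.3
tool_pos: [0.5737, 0.0388, 0.1784]
tool_rot: [0.273, -3.128, 0.0]
contact_force: [0.3, 1.4, -2.9]
opening: 0.0317
grip_force: 57.0
t 4.3 shift [-0.0091, -0.0135, 0.0014] turn [-0.0001, -0.0013, -0.0003] q [-0.06 -0.03  1.78 -0.    1.39 -1.81] F [ 0.3  1.4 -2.9]
```

```bash
python3 -m jog '[[[-0.005,-0.007,0],[0,0,0]],[[-0.009,-0.0135,0.001],[0,0,0]],[[-0.009,-0.0135,0.001],[0,0,0]],[[-0.009,-0.0135,0.001],[0,0,0]],[[-0.009,-0.0135,0.001],[0,0,0]]]';python3 - <<'E'
from h import *
delta([.585,.027,.177],down(190))
s=cam('scene');t=cam('top')
g=lambda im,u,v:crop(im,u,v,100,110,4)
cv2.imwrite('pics/c5.png',np.hstack([g(s['image'],262,240),g(t['image'],250,170)]))
p=ctrl.get_obs()['tool_pos']
print('pred mark centre',proj(s,p+[0,0,-.022]),proj(t,p+[0,0,-.022]),'tip',proj(s,[.639,.0366,.155]),proj(t,[.639,.0366,.155]))
E
```

```text
t: 4.8
tool_pos: [0.5837, 0.0305, 0.1787]
tool_rot: [0.277, -3.129, -0.0]
contact_force: [0.2, -0.1, -1.9]
opening: 0.0318
grip_force: 57.1
t 4.8 shift [-0.0006, -0.0037, 0.0017] turn [0.0002, -0.0, 0.0022] q [-0.08 -0.    1.76  0.    1.39 -1.82] F [ 0.2 -0.1 -1.9]
pred mark centre [[267.3230848  236.05967864]] [[253.44563528 178.26980914]] tip [[252.27480682 249.51630342]] [[249.34436974 160.29111883]]
```

View pics/c5.png

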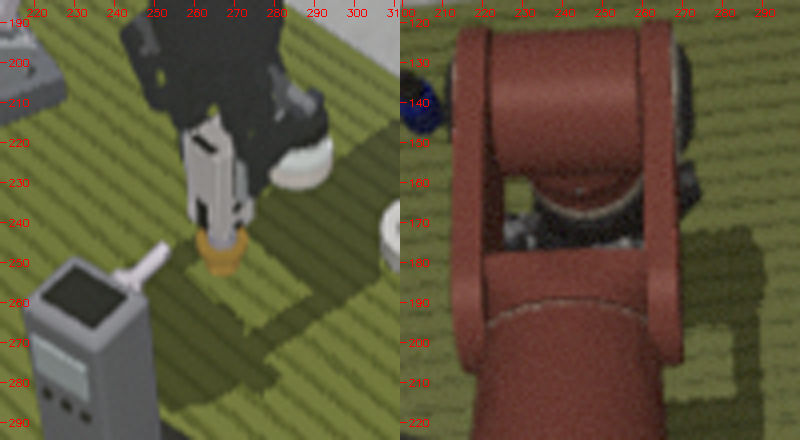

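The cartridge's slot at (262,238) faces the nozzle tip at (252,246.5) in the scene view, about 40 mm off and level. I trim slightly and pause.

```bash
Z='[[[0,0,0],[0,0,0]],[[0,0,0],[0,0,0]],[[0,0,0],[0,0,0]],[[0,0,0],[0,0,0]],[[0,0,0],[0,0,0]]]'
python3 -m jog '[[[0,-0.003,-0.001],[0,0,0]],[[0,-0.003,-0.001],[0,0,0]],[[0,-0.003,-0.001],[0,0,0]],[[0,-0.003,-0.001],[0,0,0]],[[0,-0.003,-0.001],[0,0,0]]]'
python3 -m jog '[[[0,0,0],[0,0,0]],[[0,0,0],[0,0,0]],[[0,0,0],[0,0,0]],[[0,0,0],[0,0,0]],[[0,0,0],[0,0,0]]]'
python3 -m jog '[[[0,0,0],[0,0,0]],[[0,0,0],[0,0,0]],[[0,0,0],[0,0,0]],[[0,0,0],[0,0,0]],[[0,0,0],[0,0,0]]]'
python3 -c "
from h import *
delta([.585,.027,.178],down(190))
delta([.585,.027,.178],down(100))"
```

```text
t: 5.4
tool_pos: [0.5847, 0.0264, 0.1797]
tool_rot: [0.275, -3.13, -0.0]
contact_force: [-1.3, 0.8, -1.9]
opening: 0.0318
grip_force: 57.1
t: 5.9
tool_pos: [0.5847, 0.0264, 0.1797]
tool_rot: [0.275, -3.13, -0.0]
contact_force: [0.4, 0.9, -2.5]
opening: 0.0322
grip_force: 57.1
t: 6.4
tool_pos: [0.5847, 0.0264, 0.1797]
tool_rot: [0.275, -3.13, -0.0]
contact_force: [0.3, -0.8, -1.6]
opening: 0.0318
grip_force: 57.1
t 6.4 shift [-0.0004, 0.0005, 0.0017] turn [0.0, -0.0, 0.0006] q [-0.08 -0.    1.76  0.    1.39 -1.83] F [ 0.3 -0.8 -1.6]
t 6.4 shift [-0.0004, 0.0005, 0.0017] turn [0.0, -0.0, 1.5714] q [-0.08 -0.    1.76  0.    1.39 -1.83] F [ 0.3 -0.8 -1.6]
```

```bash
python3 -m jog '[[[0,0,0],[0,0,0.12]],[[0,0,0],[0,0,0.26]],[[0,0,0],[0,0,0.4]],[[0,0,0],[0,0,0.54]],[[0,0,0],[0,0,0.68]]]'
python3 -m jog '[[[0,0,0],[0,0,0.14]],[[0,0,0],[0,0,0.28]],[[0,0,0],[0,0,0.42]],[[0,0,0],[0,0,0.56]],[[0,0,0],[0,0,0.7]]]'
python3 -m jog '[[[0,0,0],[0,0,0.12]],[[0,0,0],[0,0,0.19]],[[0,0,0],[0,0,0.19]],[[0,0,0],[0,0,0.19]],[[0,0,0],[0,0,0.19]]]'
python3 -c "
from h import *
delta([.585,.027,.178],down(100))"
```

```text
t: 6.9
tool_pos: [0.5847, 0.0264, 0.1797]
tool_rot: [-0.793, -3.04, 0.0]
contact_force: [0.7, 0.7, -2.3]
opening: 0.0319
grip_force: 57.1
t: 7.4
tool_pos: [0.5847, 0.0264, 0.1797]
tool_rot: [1.788, 2.583, 0.0]
contact_force: [-0.3, -0.1, -2.6]
opening: 0.0322
grip_force: 57.1
t: 7.9
tool_pos: [0.5847, 0.0264, 0.1797]
tool_rot: [-2.016, -2.409, -0.0]
contact_force: [0.0, 0.1, -2.4]
opening: 0.0321
grip_force: 57.1
t 7.9 shift [0.0005, 0.0004, 0.0017] turn [0.0, -0.0, 0.0024] q [-0.08 -0.    1.76  0.    1.39 -0.26] F [ 0.   0.1 -2.4]
```

```bash
python3 -m jog '[[[0,0,0],[0,0,0]],[[0,0,0],[0,0,0]],[[0,0,0],[0,0,0]],[[0,0,0],[0,0,0]],[[0,0,0],[0,0,0]]]' >/dev/null
python3 -m jog '[[[0,0,0],[0,0,0]],[[0,0,0],[0,0,0]],[[0,0,0],[0,0,0]],[[0,0,0],[0,0,0]],[[0,0,0],[0,0,0]]]' >/dev/null
python3 -m jog '[[[0,0,0],[0,0,0.12]],[[0,0,0],[0,0,0.26]],[[0,0,0],[0,0,0.4]],[[0,0,0],[0,0,0.54]],[[0,0,0],[0,0,0.68]]]' >/dev/null
python3 -m jog '[[[0,0,0],[0,0,0.14]],[[0,0,0],[0,0,0.28]],[[0,0,0],[0,0,0.42]],[[0,0,0],[0,0,0.56]],[[0,0,0],[0,0,0.7]]]' >/dev/null
python3 -m jog '[[[0,0,0],[0,0,0.12]],[[0,0,0],[0,0,0.19]],[[0,0,0],[0,0,0.19]],[[0,0,0],[0,0,0.19]],[[0,0,0],[0,0,0.19]]]' >/dev/null
python3 -m jog '[[[0,0,0],[0,0,0]],[[0,0,0],[0,0,0]],[[0,0,0],[0,0,0]],[[0,0,0],[0,0,0]],[[0,0,0],[0,0,0]]]' >/dev/null
python3 -m jog '[[[0,0,0],[0,0,0]],[[0,0,0],[0,0,0]],[[0,0,0],[0,0,0]],[[0,0,0],[0,0,0]],[[0,0,0],[0,0,0]]]'
python3 - <<'E'
from h import *
delta([.585,.027,.178],down(10))
yaw=np.radians(-12);ax=np.array([-np.sin(.4538)*np.cos(yaw),-np.sin(.4538)*np.sin(yaw),np.cos(.4538)])
t=cam('top');s=cam('scene')
# base-derived
o=np.array([onz(t,p,.035) for p in [(349.5,166.5),(381,169.5),(378.5,207),(347,204.5)]]).mean(0)-.01*np.array([np.cos(yaw),np.sin(yaw),0]);o[2]=.005
face=o+[-.01*np.cos(yaw),-.01*np.sin(yaw),.07]; end=face+.026*ax
print('axis',ax,'face',face,'end',end,proj(s,end),proj(t,end),proj(s,face),proj(t,face))
X=np.array([np.cos(yaw),np.sin(yaw),0])
yv=np.array([-np.sin(yaw),np.cos(yaw),0]);xf=np.cross(yv,ax)
F=[face+a*.028*xf+b*.04*yv for a,b in((1,1),(1,-1),(-1,-1),(-1,1))]
print('face corners scene',proj(s,F).round(1).tolist(),'top',proj(t,F).round(1).tolist())
B=[o+a*X+b*.05*yv+[0,0,.03] for a,b in((.07,1),(.07,-1),(-.05,-1),(-.05,1))]
print('base corners scene',proj(s,B).round(1).tolist(),'top',proj(t,B).round(1).tolist())
cv2.imwrite('pics/c6.png',np.hstack([crop(s['image'],207,193,60,84,6),crop(t['image'],365,186,60,84,6)]))
E
```

```text
t: 11.4
tool_pos: [0.5847, 0.0264, 0.1797]
tool_rot: [-3.129, -0.277, 0.0]
contact_force: [-0.2, 0.1, -2.5]
opening: 0.0319
grip_force: 57.1
t 11.4 shift [0.0004, -0.0005, 0.0017] turn [-0.0, 0.0, 0.0022] q [-0.08 -0.    1.76  0.    1.39  1.31] F [-0.2  0.1 -2.5]
axis [-0.42880434  0.09114518  0.89878774] face [ 0.53254142 -0.29841394  0.075     ] end [ 0.52139251 -0.29604417  0.09836848] [[211.09836629 182.98555601]] [[367.06415126 191.42564626]] [[208.6500861  190.11333617]] [[365.8919743  189.68499469]]
face corners scene [[206.1, 197.3], [195.3, 182.8], [211.1, 183.3], [222.1, 197.5]] top [[353.7, 179.4], [380.5, 181.7], [378.0, 199.9], [351.5, 197.6]]
base corners scene [[193.1, 218.7], [180.4, 199.9], [214.9, 186.7], [228.8, 204.3]] top [[349.1, 166.9], [381.0, 169.7], [379.1, 206.9], [346.7, 204.0]]
```

View pics/c6.png

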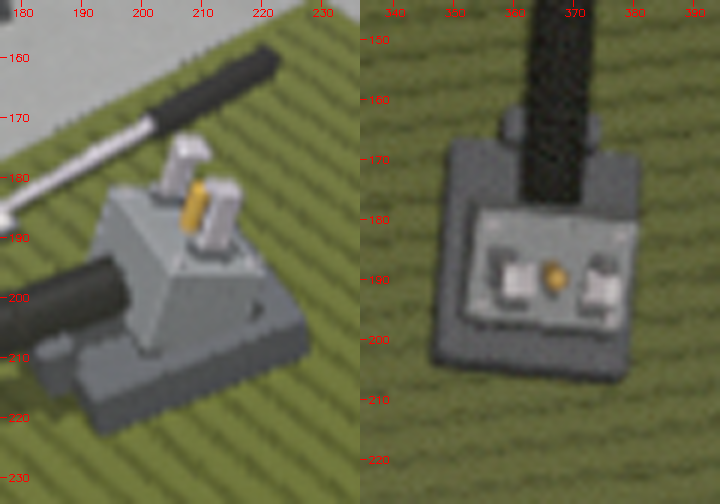

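Run:
```python
from h import *
t=cam('top');s=cam('scene'); np.set_printoptions(precision=4,suppress=True)
yaw=np.radians(-12);ax=np.array([-np.sin(.4538)*np.cos(yaw),-np.sin(.4538)*np.sin(yaw),np.cos(.4538)])
for z in(.070,.075,.08): print(z,'face',onz(t,(366.7,188.25),z),'end->face',onz(t,(367.3,190.2),z+.0234)-.026*ax, 'scene face',onz(s,(207.6,188.8),z),onz(s,(208.7,190.2),z))
print(tri(s,(207.6,188.8),t,(366.7,188.25)),tri(s,(208.7,190.2),t,(366.7,188.25)))
c=[onz(t,p,z) for p,z in(((354.8,178.2),.0873),((380.7,179.8),.0873),((378.7,198.5),.0627),((352.5,196.5),.0627))]
c=np.array(c);e=np.roll(c,-1,0)-c;print(c.mean(0),np.linalg.norm(e,axis=1),np.degrees(np.arctan2(e[:,1],e[:,0])))
face=np.array([.5345,-.3,.077]); 
for h in (.05,.1): 
  p=face+(h+.078)*ax; print(h,'tcp',p)
  Rt=np.c_[np.cross([0,1.,0],-ax),[0,1,0],-ax]
```

```text
0.07 face [ 0.5379 -0.3026  0.07  ] end->face [ 0.5373 -0.3008  0.07  ] scene face [ 0.528  -0.3109  0.07  ] [ 0.5296 -0.3031  0.07  ]
0.075 face [ 0.5367 -0.3015  0.075 ] end->face [ 0.5361 -0.2997  0.075 ] scene face [ 0.5311 -0.3057  0.075 ] [ 0.5327 -0.298   0.075 ]
0.08 face [ 0.5355 -0.3004  0.08  ] end->face [ 0.535  -0.2986  0.08  ] scene face [ 0.5342 -0.3005  0.08  ] [ 0.5357 -0.2928  0.08  ]
(array([ 0.535 , -0.2999,  0.081 ]), np.float64(0.000771966147863608)) (array([ 0.5346, -0.2994,  0.0761]), np.float64(0.00505734660608681))
[ 0.5365 -0.3014  0.075 ] [0.0775 0.0573 0.0792 0.0563] [-100.4695  169.7492   78.7228  -12.2382]
0.05 tcp [ 0.4796 -0.2883  0.192 ]
0.1 tcp [ 0.4582 -0.2838  0.237 ]
```

```bash
cat >> h.py <<'E'
yaw=np.radians(-11.2);ax=np.array([-np.sin(.4538)*np.cos(yaw),-np.sin(.4538)*np.sin(yaw),np.cos(.4538)])
yv=np.array([-np.sin(yaw),np.cos(yaw),0]);xf=np.cross(yv,ax)
RT=np.c_[xf,-yv,-ax]; FACE=np.array([.5355,-.3003,.078])
def tcp(h,dx=0,dy=0): return FACE+(h+.078)*ax+dx*xf+dy*yv
E
python3 -c "
from h import *
print(RT,np.linalg.det(RT),tcp(.05));delta(tcp(.055),RT);delta([.52,-.08,.23],RT)"
```

```text
[[ 0.88167046 -0.19423435  0.43003513]
 [-0.17457545 -0.98095516 -0.08514925]
 [ 0.43838408 -0.         -0.89878774]] 0.9999999999999999 [ 0.4804555  -0.2894009   0.19304483]
t 11.6 shift [-0.1602, 0.2918, -0.0178] turn [-0.0844, 0.4485, 0.3658] q [-0.08 -0.    1.76 -0.    1.39  1.31] F [-0.5  0.4 -2.5]
t 11.6 shift [-0.0824, 0.0934, -0.0503] turn [-0.0844, 0.4485, 0.3658] q [-0.08 -0.    1.76 -0.    1.39  1.31] F [-0.5  0.4 -2.5]
```

```bash
python3 -m jog '[[[-0.03,0.02,-0.01],[0,0,0]],[[-0.055,0.05,-0.03],[-0.02,0.1,0.08]],[[-0.075,0.085,-0.045],[-0.04,0.2,0.16]],[[-0.09,0.125,-0.05],[-0.055,0.3,0.24]],[[-0.11,0.165,-0.05],[-0.07,0.37,0.3]]]'
python3 -c "
from h import *
delta(tcp(.055),RT)"
```

```text
t: 12.1
tool_pos: [0.5053, -0.1567, 0.2319]
tool_rot: [3.041, -0.195, 0.586]
contact_force: [-0.2, -0.5, -2.3]
opening: 0.032
grip_force: 57.1
t 12.1 shift [-0.0223, 0.1342, 0.0302] turn [-0.0129, 0.0717, 0.0647] q [-0.51 -0.45  2.08  0.14  1.15  1.16] F [-0.2 -0.5 -2.3]
```

```bash
python3 -m jog '[[[-0.006,0.04,0.0],[-0.013,0.072,0.065]],[[-0.014,0.08,0.01],[-0.013,0.072,0.065]],[[-0.02,0.115,0.02],[-0.013,0.072,0.065]],[[-0.022,0.134,0.03],[-0.013,0.072,0.065]],[[-0.022,0.134,0.03],[-0.013,0.072,0.065]]]'
python3 -m jog '[[[0,0,0],[0,0,0]],[[0,0,0],[0,0,0]],[[0,0,0],[0,0,0]]]' >/dev/null
python3 - <<'E'
from h import *
delta(tcp(.055),RT)
t=cam('top');s=cam('scene');o=ctrl.get_obs();p=o['tool_pos'];A=R.from_rotvec(o['tool_rot']).as_matrix();z=A[:,2]
print('mouth pred',proj(s,p+.078*z),proj(t,p+.078*z),'flange top',proj(s,p+.054*z),'tcp',proj(s,p))
cv2.imwrite('pics/c7.png',np.hstack([crop(s['image'],212,170,60,84,6),crop(t['image'],365,186,60,84,6)]))
E
```

```text
t: 12.6
tool_pos: [0.4771, -0.2891, 0.1934]
tool_rot: [3.01, -0.299, 0.68]
contact_force: [-0.8, 0.8, -2.7]
opening: 0.0322
grip_force: 57.2
t 12.9 shift [0.0001, 0.0025, -0.0014] turn [-0.0019, 0.0055, 0.0025] q [-0.8  -0.35  2.08  0.29  1.06  0.87] F [ 0.7  0.5 -2.2]
mouth pred [[212.98502638 175.07065346]] [[368.23992129 192.21366882]] flange top [[215.26359667 168.19648991]] tcp [[220.53681862 152.30802479]]
```

View pics/c7.png

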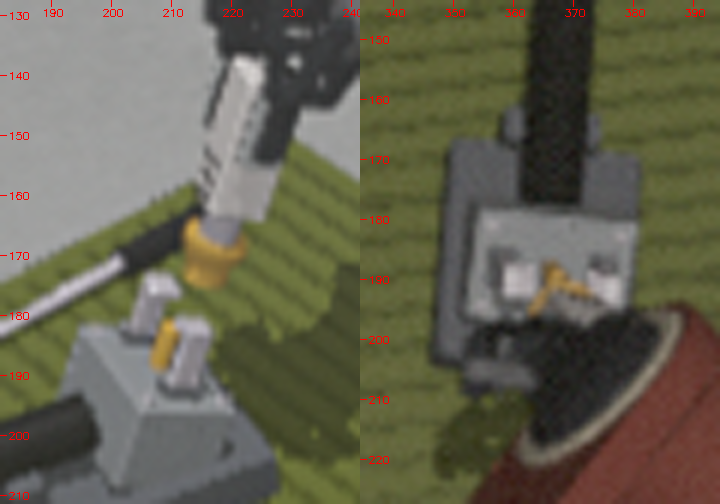

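The cartridge's mouth is at about (216.5,174) and its flange at (217.5,168) in the scene view. The nipple end is at (210,181.7). The mouth reads about 3 px right of my prediction, so I measure edges numerically before closing in.

Run:
```python
from h import *
np.set_printoptions(precision=2,suppress=True)
s=cam('scene');o=ctrl.get_obs();p=o['tool_pos'];A=R.from_rotvec(o['tool_rot']).as_matrix();z=A[:,2];print(p,A)
im=cv2.resize(s['image'],None,fx=4,fy=4,interpolation=cv2.INTER_CUBIC);hs=cv2.cvtColor(im,cv2.COLOR_BGR2HSV)
br=((hs[...,1]>110)&(hs[...,2]>100)&(hs[...,0]<26)&(hs[...,0]>8)).astype(np.uint8)
br[:,:4*195]=0;br[:,4*235:]=0;br[:4*155]=0;br[4*195:]=0
for c in cv2.findContours(br,0,2)[0]:
    if cv2.contourArea(c)>60: 
        h=cv2.convexHull(c); print('brass area',cv2.contourArea(c)/16,'c',[(v+.5)/4-.5 for v in np.array(cv2.minAreaRect(c)[0])],cv2.minAreaRect(c)[2], 'size',np.array(cv2.minAreaRect(c)[1])/4,'moment',(cv2.moments(c)['m10']/cv2.moments(c)['m00']/4,cv2.moments(c)['m01']/cv2.moments(c)['m00']/4))
        if cv2.contourArea(c)/16>60: 
            P=c[:,0]/4.; 
            for v in np.arange(163,178,1.): 
                r=P[abs(P[:,1]-v)<.2]; 
                if len(r): print(v,r[:,0].min(),r[:,0].max())
# predicted silhouette hull of brass
pts=[]
for h,r in((0,.0115),(.010,.0115),(.02,.0165),(.024,.0165)):
    for a in np.linspace(0,6.28,40): pts.append(p+(.078-h)*z+r*(np.cos(a)*A[:,0]+np.sin(a)*A[:,1]))
u=proj(s,pts).astype(np.float32);H=cv2.convexHull(u);print('pred brass',cv2.minAreaRect(H),cv2.moments(H)['m10']/cv2.moments(H)['m00'],cv2.moments(H)['m01']/cv2.moments(H)['m00'])
# white body left edge
w=((hs[...,2]>140)&(hs[...,1]<40))
for v in range(142,164,3):
    xs=np.nonzero(w[4*v+2,4*205:4*232])[0]; print(v,205+xs.min()/4,205+xs.max()/4)
for sx in(-1,1):
  for sy in(-1,1):
    print('body edge',sx,sy,proj(s,[p+(.078-h)*z+.015*(sx*A[:,0]+sy*A[:,1]) for h in(.042,.114)]).tolist())
```

```text
[ 0.48 -0.29  0.2 ] [[ 0.88 -0.19  0.43]
 [-0.17 -0.98 -0.08]
 [ 0.43 -0.   -0.9 ]]
brass area 20.875 c [np.float64(209.11129760742188), np.float64(184.63137817382812)] 19.983104705810547 size [3.31 8.69] moment (209.30838323353294, 185.2886726546906)
brass area 68.53125 c [np.float64(216.4922637939453), np.float64(170.3400115966797)] 19.536653518676758 size [11.25 10.77] moment (216.74817601459188, 171.07763337893297)
165.0 213.0 213.0
166.0 212.75 212.75
167.0 215.0 222.5
168.0 212.5 221.75
169.0 217.5 217.75
172.0 212.75 212.75
173.0 212.5 220.25
174.0 212.75 212.75
175.0 219.5 219.5
176.0 217.0 218.5
pred brass ((214.18878173828125, 171.32923889160156), (11.151344299316406, 11.182761192321777), 18.53828239440918) 214.30564967024273 171.02144393236853
142 205.0 224.75
145 205.0 223.5
148 205.0 222.5
151 205.0 221.75
154 205.0 220.75
157 205.0 227.75
160 205.0 226.5
163 217.0 225.75
body edge -1 -1 [[223.56938731061265, 165.7330721332575], [230.90748203257672, 144.220444795623]]
body edge -1 1 [[219.0325539293126, 160.67364960896722], [226.1499357559403, 139.352156289922]]
body edge 1 -1 [[214.88750777394682, 165.31655682329605], [222.1096984838581, 143.46635397022004]]
body edge 1 1 [[210.41237402641562, 160.1906712618901], [217.41400528157803, 138.5382042481903]]
```

```bash
python3 -m jog '[[[0.005,0.0025,0],[-0.002,0.005,0.002]],[[0.005,0.0025,0.008],[-0.002,0.005,0.002]],[[0.005,0.0025,0.015],[-0.002,0.005,0.002]],[[0.005,0.0025,0.015],[-0.002,0.005,0.002]],[[0.005,0.0025,0.015],[-0.002,0.005,0.002]]]'
cat >> h.py <<'E'
def align():
    s=cam('scene');o=ctrl.get_obs();p=o['tool_pos'];A=R.from_rotvec(o['tool_rot']).as_matrix();z=A[:,2]
    im=cv2.resize(s['image'],None,fx=4,fy=4,interpolation=cv2.INTER_CUBIC);hs=cv2.cvtColor(im,cv2.COLOR_BGR2HSV)
    br=((hs[...,1]>110)&(hs[...,2]>100)&(hs[...,0]<26)&(hs[...,0]>8)).astype(np.uint8)
    br[:,:4*195]=0;br[:,4*235:]=0;br[:4*155]=0;br[4*195:]=0
    for c in cv2.findContours(br,0,2)[0]:
        if cv2.contourArea(c)>60: r=cv2.minAreaRect(c);print('brass',((np.array(r[0])+.5)/4-.5).round(2),np.array(r[1]).round(1)/4,round(r[2],1))
    pts=[p+(.078-h)*z+r*(np.cos(a)*A[:,0]+np.sin(a)*A[:,1]) for h,r in((0,.0115),(.010,.0115),(.02,.0165),(.024,.0165)) for a in np.linspace(0,6.28,40)]
    print('pred cart',cv2.minAreaRect(cv2.convexHull(proj(s,pts).astype(np.float32))))
    pts=[FACE+h*ax+r*(np.cos(a)*xf+np.sin(a)*yv) for h,r in((0,.0055),(.026,.0045)) for a in np.linspace(0,6.28,40)]
    print('pred nip',cv2.minAreaRect(cv2.convexHull(proj(s,pts).astype(np.float32))))
    d=p-FACE; print('tool rel filler x,y,h',(d@xf).round(4),(d@yv).round(4),(d@ax-.078).round(4),'F filler',[round(float(o['contact_force']@k),1) for k in(xf,yv,ax)])
    return s
E
python3 - <<'E'
from h import *
s=align();delta(tcp(.04),RT)
cv2.imwrite('pics/c8.png',crop(s['image'],212,175,66,66,9))
E
```

```text
t: 13.55
tool_pos: [0.4889, -0.2917, 0.1831]
tool_rot: [3.006, -0.297, 0.69]
contact_force: [0.7, 0.1, -1.7]
opening: 0.0318
grip_force: 57.3
brass [209.09 184.86] [3.4   8.225] 18.4
brass [213.41 174.49] [11.15 10.7 ] 17.9
pred cart ((210.96401977539062, 175.21762084960938), (11.104022979736328, 11.173972129821777), 18.725948333740234)
pred nip ((208.7100067138672, 186.0742645263672), (3.6155004501342773, 9.057512283325195), 21.027328491210938)
tool rel filler x,y,h 0.0038 -0.0008 0.0377 F filler [0.1, -0.7, -1.6]
t 13.6 shift [-0.0038, -0.0008, -0.0023] turn [-0.0001, 0.0021, -0.0013] q [-0.79 -0.31  2.07  0.29  1.02  0.87] F [ 0.7 -0.8 -1.4]
```

View pics/c8.png

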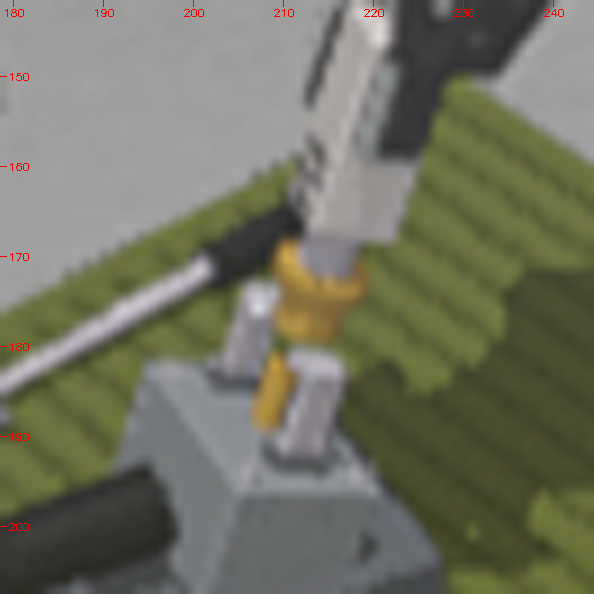

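In this view the skirt centre is at (213.4,174.5), the nipple at (209.2,184.8), and the catch tops at (207.5,175.5) and (213.7,182.5). The cartridge axis passes about 0.8 px right of the nipple axis, so I shift about 3 mm along tool x and go down slowly.

```bash
python3 -m jog '[[[0.003,0.0,0],[0,0.002,-0.001]],[[0.003,0,0.004],[0,0.002,-0.001]],[[0.003,0,0.008],[0,0.002,-0.001]],[[0.003,0,0.01],[0,0.002,-0.001]],[[0.003,0,0.01],[0,0.002,-0.001]]]'
python3 -c "
from h import *
align()"
python3 -m jog '[[[0,0,0.002],[0,0,0]],[[0,0,0.004],[0,0,0]],[[0,0,0.006],[0,0,0]],[[0,0,0.006],[0,0,0]]]'
python3 -c "
from h import *
align()"
```

```text
t: 14.1
tool_pos: [0.4958, -0.2932, 0.1756]
tool_rot: [3.005, -0.295, 0.693]
contact_force: [-0.2, -0.2, -2.3]
opening: 0.0318
grip_force: 57.3
brass [212.28 179.81] [10.55  18.275] 1.0
pred cart ((209.13381958007812, 178.00733947753906), (11.085615158081055, 11.180530548095703), 18.721099853515625)
pred nip ((208.7100067138672, 186.0742645263672), (3.6155004501342773, 9.057512283325195), 21.027328491210938)
tool rel filler x,y,h 0.0068 -0.0008 0.0277 F filler [-0.3, -0.8, -2.6]
t: 14.55
tool_pos: [0.4987, -0.2939, 0.1711]
tool_rot: [3.004, -0.295, 0.695]
contact_force: [-0.6, -0.3, -1.3]
opening: 0.0319
grip_force: 57.4
brass [212.  180.5] [16.75 10.25] 90.0
pred cart ((208.43011474609375, 179.52438354492188), (11.066630363464355, 11.177618026733398), 18.72911262512207)
pred nip ((208.7100067138672, 186.0742645263672), (3.6155004501342773, 9.057512283325195), 21.027328491210938)
tool rel filler x,y,h 0.0072 -0.001 0.0221 F filler [-0.9, -0.3, -0.8]
```

```bash
for i in 1 2 3; do python3 -m jog '[[[0,0,0.001],[0,0,0]],[[0,0,0.002],[0,0,0]],[[0,0,0.002],[0,0,0]]]' >/dev/null
python3 -c "
from h import *
import time
o=ctrl.get_obs();d=o['tool_pos']-FACE;print(round(o['t'],2),(d@xf).round(4),(d@yv).round(4),(d@ax-.078).round(4),[round(float(o['contact_force']@k),1) for k in(xf,yv,ax)],[round(float(o['wrist_torque']@k),2) for k in(xf,yv,ax)])"; done
```

```text
14.9 0.0079 -0.0012 0.0206 [-1.3, 0.4, 3.5] [-0.02, 0.32, -0.03]
15.2 0.008 -0.0012 0.0186 [-1.0, 0.2, 4.8] [0.09, 0.32, -0.05]
15.5 0.0078 -0.0011 0.0165 [-0.9, 0.1, 5.5] [0.1, 0.25, -0.04]
```

Run:
```python
from h import *
s=cam('scene');im=s['image'];hs=cv2.cvtColor(im,cv2.COLOR_BGR2HSV)
print('   ',' '.join(str(u%10) for u in range(200,226)))
for v in range(164,200):
    r=''
    for u in range(200,226):
        H,S,V=[int(k) for k in hs[v,u]]
        r+=(' B' if 8<H<26 and S>110 and V>100 else ' b' if 8<H<26 and S>60 and V>70 else ' W' if S<45 and V>150 else ' g' if S<45 and V>100 else ' .')
    print(v,r)
```

```text
0 1 2 3 4 5 6 7 8 9 0 1 2 3 4 5 6 7 8 9 0 1 2 3 4 5
164  W W g . . . . . . W g g W W W g g . . . . . . . . .
165  g . . . . . . . g W g g W W W g g g . . . . . . . .
166  . . . . . . . . g g g g W W W g g g g g g g . . . .
167  . . . . . . . . g g g W W W W g g W g g g g . . . .
168  . . . . . . . . g W g W W W W W g W g W W g . . . .
169  . . . . . . . . . g W W W W W g g g W W W . . . . .
170  . g . . . . . . . g W W W W W W g g W g g . . . . .
171  W W g . . . . . . g W W W W W g g g W W . . . . . .
172  W W g . . . . g . g W W W W W W g g W g . . . . . .
173  W g . . . g W W g g W W W W W g g W W g . . . . . .
174  . . . . . g W W W g g g g g g g g g g . . . . . . .
175  . . . . . g b B B g g g g g g g . . . . . . . . . .
176  . . . . g W b B B W g g g g g . . . . . . . . . . .
177  . . . . g g B B B . g g g g g B . . . . . . . . . .
178  . . . . g g b B B B b . . g b B B . . . . . . . . .
179  . . . g W g b B B B B B B B B B B . . . . . . . . .
180  . . . g W g . B B B B B B B B B . . . . . . . . . .
181  . . g g g g b B B B B b W W W g . . . . . . . . . .
182  g g g g g g B B B
[... 303 characters left out ...]
 . . . . . . . .
188  W g g g g g g B B B b g W g g g g . . . . . . . . .
189  g g g g g g g g b B . g W g g g . . . . . . . . . .
190  g g g g g g g g g g g W g g g g g . . . . . . . . .
191  g g g g g g g g g g g W g g g g g g . . . . . . . .
192  g g g W g g g g g . g g g g g g . g g . . . . . . .
193  g g g g g g W W g g g g g g g g . g g . . . . . . .
194  g g g g g W W g g g . . . . . . g g W g g . . . . .
195  g g g g g W W g g g g g g g g g g g W g g . . . . .
196  g g g g g g g g g g g g g g g g g g g g g . . . . .
197  g g g g g g g g g g g g g g g g g g g g g . . . . .
198  g g g g g g g g g g g g g g g g g g g g . g g . . .
199  g g g g g g g g g g g g g g g g g g g g g g g . . .
```

Flange at (206..216.5, 177-179), mouth about 12 mm over the face and nipple base in line with the flange's axis, so the nipple is in the bore. Push on.

```bash
cat > f.py <<'E'
from h import *
o=ctrl.get_obs();d=o['tool_pos']-FACE;print(round(o['t'],2),(d@xf).round(4),(d@yv).round(4),(d@ax-.078).round(4),[round(float(o['contact_force']@k),1) for k in(xf,yv,ax)],[round(float(o['wrist_torque']@k),2) for k in(xf,yv,ax)],round(o['grip_force'],1))
E
for i in 1 2 3; do python3 -m jog '[[[0,0,0.001],[0,0,0]],[[0,0,0.002],[0,0,0]],[[0,0,0.002],[0,0,0]]]' >/dev/null
python3 f.py; done
```

```text
15.85 0.0068 -0.0009 0.0135 [0.2, -0.1, 0.6] [-0.2, 0.04, 0.06] 57.2
16.15 0.0069 -0.0009 0.0118 [0.0, -0.9, 1.4] [-0.13, 0.17, -0.05] 57.4
16.45 0.007 -0.0009 0.0099 [-0.0, -0.6, 2.7] [-0.07, 0.29, -0.02] 57.5
```

```bash
for i in 1 2 3; do python3 -m jog '[[[0,0,0.001],[0,0,0]],[[0,0,0.002],[0,0,0]],[[0,0,0.002],[0,0,0]]]' >/dev/null
python3 f.py; done
```

```text
16.75 0.0067 -0.0009 0.0074 [0.2, -1.1, -2.3] [-0.26, 0.01, -0.02] 57.1
17.05 0.0069 -0.0009 0.0058 [0.5, -1.4, -0.9] [-0.39, 0.2, 0.01] 57.2
17.35 0.0073 -0.001 0.0044 [-2.1, -0.5, 7.0] [-0.14, 0.58, -0.03] 57.8
```

```bash
for i in 1 2 3; do python3 -m jog '[[[0,0,0.001],[0,0,0]],[[0,0,0.001],[0,0,0]],[[0,0,0.001],[0,0,0]]]' >/dev/null
python3 f.py; done
```

```text
17.65 0.0073 -0.001 0.0034 [-1.8, -1.0, 6.6] [-0.07, 0.62, 0.01] 57.8
17.95 0.0074 -0.001 0.0025 [-2.2, -0.6, 8.1] [-0.02, 0.69, 0.1] 57.9
18.25 0.0074 -0.001 0.0016 [-1.9, 1.2, 8.1] [-0.03, 0.73, 0.03] 57.9
```

```bash
for i in 1 2 3; do python3 -m jog '[[[0,0,0.0015],[0,0,0]],[[0,0,0.0015],[0,0,0]],[[0,0,0.0015],[0,0,0]]]' >/dev/null
python3 f.py; done
```

```text
18.55 0.0075 -0.001 0.0002 [-3.0, 0.6, 8.7] [0.0, 0.81, -0.06] 58.0
18.85 0.0076 -0.001 -0.0012 [-3.5, -0.3, 10.8] [0.06, 0.87, -0.01] 58.1
19.15 0.0079 -0.001 -0.0021 [-3.5, 0.7, 14.2] [0.22, 1.16, -0.02] 58.4
```

Run:
```python
from h import *
delta(tcp(0),RT)
s=cam('scene');im=s['image'];hs=cv2.cvtColor(im,cv2.COLOR_BGR2HSV)
print('   ',' '.join(str(u%10) for u in range(198,222)))
for v in range(168,196):
    r=''
    for u in range(198,222):
        H,S,V=[int(k) for k in hs[v,u]]
        r+=(' B' if 8<H<26 and S>110 and V>100 else ' b' if 8<H<26 and S>60 and V>70 else ' W' if S<45 and V>150 else ' g' if S<45 and V>100 else ' .')
    print(v,r)
```

```text
t 19.15 shift [-0.0079, -0.001, -0.0021] turn [0.0002, -0.0006, 0.0008] q [-0.77 -0.22  2.06  0.3   0.94  0.86] F [-9.   2.5 11.2]
    8 9 0 1 2 3 4 5 6 7 8 9 0 1 2 3 4 5 6 7 8 9 0 1
168  . . . . . . . . . . g W W W W g g g . . . . . .
169  . . . . . . . . . . . g W W W g g g . . . . . .
170  . . . g . . . . . g g g W W W g g g . . . . . .
171  . . W W g . . . . g g g W W W g g g g g . g . .
172  g W W W g . . . . g g g W W W W g g g g g g . .
173  W W W g . . . . g g . W W W W g g g W W W g . .
174  W g . . . . . . g g g W W W W g g g W W W g . .
175  g . . . . . . g W g g W W W W g g g g W W . . .
176  . . . . . . . g W g g W W W W W g g g W g . . .
177  . . . . . . . g g g W W W W W W g g W W g . . .
178  . . . . . . g W g g W W W W W W W W W W . . . .
179  . . . . . . g W . g g g g g g W g g g g . . . .
180  . . . . . . g b B b g g g g g g . . . . . . . .
181  . . . . g g g B B b g g g W W W g g . . . . . .
182  g g g g g g b B B b W g g W W W W W W . . . . .
183  W W g g . g . B B B b b g g g W W W W g . . . .
184  W g g g g . . B B B B B B B g g g g g g . . . .
185  W g g g g g g B B B B B B B W g g g g . . . . .
186  g g g g g g g B B B B B B b W g g g g . . . . .
187  g g g g g g g B B B B B B W W g g g . . . . . .
188  g g W g g g g B B B B B b W g g g g . . . . . .
189  g g g g g g g b B B B B b W g g g g . . . . . .
190  g g g g g g g g . b b . W W g g g g . . . . . .
191  g g g g W W g g g g g g W g g g g g . . . . . .
192  g g g g g W g g g g g . g g g g g g . . . . . .
193  g g g g g g g g W W g . . . . . . g g g g . . .
194  g g g g g g g W W g g g g g g g . g g g W g g .
195  g g g g g g g W W g g g g g W W g g g g W g g .
```

```bash
python3 -m jog '[[[-0.0005,0,0.001],[0,0,0]],[[-0.001,0,0.001],[0,0,0]],[[-0.001,0,0.001],[0,0,0]]]' >/dev/null; python3 f.py
for i in 1 2 3; do python3 -m jog '[[[0,0,0.001],[0,0,0]],[[0,0,0.001],[0,0,0]],[[0,0,0.001],[0,0,0]]]' >/dev/null
python3 f.py; done
```

```text
19.5 0.0084 -0.0013 -0.0021 [-1.6, 1.1, 17.5] [0.37, 0.92, -0.03] 55.3
19.8 0.0088 -0.0013 -0.0023 [-5.4, 2.4, 25.1] [0.67, 1.36, 0.04] 55.8
20.1 0.0099 -0.0015 -0.0024 [-4.6, 3.2, 28.6] [0.76, 1.27, 0.08] 54.8
20.4 0.0108 -0.0016 -0.0027 [-4.0, 3.9, 31.0] [1.01, 1.22, 0.07] 55.6
```

```bash
python3 -m jog '[[[-0.001,0,-0.0005],[0,0,0]],[[-0.001,0,-0.001],[0,0,0]],[[-0.001,0,-0.001],[0,0,0]],[[-0.001,0,-0.001],[0,0,0]]]' >/dev/null; python3 f.py
python3 -m jog '[[[0,0,0],[0,0,0]],[[0,0,0],[0,0,0]],[[0,0,0],[0,0,0]],[[0,0,0],[0,0,0]],[[0,0,0],[0,0,0]]]' >/dev/null; python3 f.py
python3 -c "
from h import *
delta(tcp(0),RT)
s=cam('scene');im=s['image'];hs=cv2.cvtColor(im,cv2.COLOR_BGR2HSV)
for v in range(176,194):
    print(v,''.join('B' if 8<H<26 and S>110 and V>100 else 'b' if 8<H<26 and S>60 and V>70 else 'W' if S<45 and V>150 else 'g' if S<45 and V>100 else '.' for H,S,V in hs[v,198:222].astype(int)))"
```

```text
20.8 0.01 -0.0017 -0.0026 [0.3, 3.5, 21.6] [0.64, 0.2, 0.01] 56.6
21.3 0.0101 -0.0017 -0.0026 [-0.2, 2.5, 22.3] [0.64, 0.25, 0.03] 56.6
t 21.3 shift [-0.01, -0.0017, -0.0026] turn [0.0021, -0.0083, 0.0009] q [-0.77 -0.22  2.06  0.3   0.93  0.86] F [-9.3  4.3 20. ]
176 .......ggggWWWWgggggg...
177 .......gggWWWWWggggg....
178 ......gWggWWWggggggg....
179 ......g..ggggggggggg....
180 ......bBBggggggg........
181 ....ggBBBWgggWWggg......
182 ggggggBBBWgggWWWWWg.....
183 WWWgggbBBBbggggWWWWg....
184 Wgggg.bBBBBBBBgWgggg....
185 WggggggBBBBBBBWgggg.....
186 ggggggbBBBBBB.Wgggg.....
187 ggggggbBBBBBBWWggg......
188 ggWgggbBBBBBbWgggg......
189 gggggggbBBBB.Wgggg......
190 gggggggg.bb.WWgggg......
191 ggggWWggggggWggggg......
192 gggggWggggg.gggggg......
193 ggggggggWWg......gggg...
```

```bash
python3 -c "
from station import job
print(job.finish_job())"
```

```text
the job is handed in; nothing more can be done
None
```

I showed the cartridge's slot, hole and slit sides to the nozzle in turn and pressed it onto the filler nipple. I handed it in at about 21 s, still gripped and held at the bottom with about 22 N. I read the catches' snap from the dip in push force and the final picture's pixels, not from a direct reading.

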